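# Load a steel plate into the grinder's feed carriage and close the spark shield

## Task

Get the steel plate out of its blue nest: the pocket leaves no room for fingers, so press down the plate's end at the thumb notch until the other end tips well up, then take hold of that end. Lay the plate flat and square on the middle of the carriage's aluminium rest, under the raised spark shield, pushed up against the stop so that its edge holds the red roller lever in. Only then lower the shield fully, and leave the other things on the bench where they are.

Things in the scene. Friction and masses are not known exactly. Their poses are not given: they have to be found in the camera images.
- plate: The workpiece: flat steel plate, 100 long (x) x 55 wide (y) x 8 thick (z), about 0.34 kg (varies), with a yellow stripe across the middle of its top. Origin: centre of its underside; z up through the thickness. Either end may lead.
- nest: Fixed blue tip-out nest, 136 x 85 x 38 high. Origin: centre of its underside, z up, x along the pocket, away from the robot. Pocket open at the top, 106 x 59 inside; its walls are level with the plate's top. The plate lies in it, centred over the origin within 2 mm, long side along x, on an orange floor at z = 30. The +x end wall has a thumb notch 49 wide.
- press_point (a point): On the plate's top at the thumb notch (nest x = 36, z = 38): press here with 4 to 8 N. This end sinks up to about 18 mm below its start (there is free depth) and the opposite, -x end rises up out of the pocket. A lip 4 high on the floor at this end keeps the plate from sliding off.
- rocker (a joint): Tilt of the nest's rocking floor, and of the plate lying on it, in rad: 0 = level (start), 0.5 = -x end fully tipped up. It turns about a pivot across the nest at nest x = 10, z = 30 (brass pins in the side walls show it). The pivot is stiff: it stays where it is left, also with the plate on it.
- carriage: Fixed green feed carriage, base 190 (x -90 to 100) x 140 x 25 high. Origin: on its underside below the rest's midline, z up, x in from the open loading end (robot's side) towards the stop. Behind the stop: lever bracket to z = 106, black switch box x = 62 to 85, z to 105, and two uprights at x = 85, y = +-62, to z = 132, that carry the shield.
- rest (a point): Top of the aluminium rest bar below the centre of a plate that is home (carriage x = -10, y = 0, z = 50): the plate's origin belongs here. The bar is 36 wide, from carriage x = -65 to 38, and 25 above the base; the plate overhangs it about 10 at each side, so fingers can hold the plate's sides while it lies there.
- stop_face (a point): Point where the plane of the stop faces meets the top of the rest, in the middle (carriage x = 40, z = 50): the middle of the plate's lower leading edge belongs here. The stop is two dark blocks, y = 9 to 35 on either side, tops at z = 64.
- lever (a joint): Red roller lever of the limit switch, in the gap between the stop blocks, hung from a hinge at carriage x = 52, z = 100. rad: 0 = free, about 0.22 = pushed in by a plate lying against the stop, 0.35 = its end. Free, its roller stands 10 mm in front of the stop faces; a light spring (about 0.5 N at the roller) brings it back.
- roller (a point): Centre of the lever's red roller (8 diameter, 14 wide).
- shield (a joint): Clear spark shield, hinged along y at carriage x = 85, z = 118; 161 long towards -x, 114 wide, 4 thick. rad: 0 = fully lowered (slopes 0.175 rad down towards the robot), more = raised, 0.96 = its end; 0.8 to 0.95 at the start, 36 to 44 degrees above level, overhanging the rest: the gripper must come in leaning back to -x by 20 to 45 degrees. Stiff, stays where left; 2 to 4 N near the front lowers it.
- shield_edge (a point): Middle of the shield's red front edge bar (8 thick). About 90 above the table when the shield is down, 205 to 225 when it is up.
- magnet: Red check magnet with a knob, 36 diameter x 50 high, standing between the nest and the carriage on the robot's side. A bystander, to be left alone; origin at its underside.
- wrench: Wrench lying at the right. A bystander, to be left alone; origin at its underside.
- offcut: Dark steel offcut 60 x 30 x 12 lying beyond the nest and the carriage. A bystander, to be left alone; origin at its underside.
- collar: Steel collar 44 diameter x 16 high, far left. A bystander, to be left alone; origin at its underside.
- tin: Tin cup 70 diameter x 75 high, far right. A bystander, to be left alone; origin at its underside.
- brush: Hand brush lying at the left. A bystander, to be left alone; origin at its underside.
- hexbolt: Hex bolt standing on its head, 43 high, beyond the wrench at the right. A bystander, to be left alone; origin at its underside.

How it is judged:
On the way, in this order (a step that is already met when the one before it is completed fails the run):
1. the plate is tipped up in its nest (value of joint rocker above 0.3 rad), for 0.1 s.
2. the plate is lifted clear of the nest (z of plate in the frame of nest above 0.06 m and contact force between plate and nest below 0.1 N), for 0.1 s.
3. the plate lies home on the rest, holding the lever in, with the shield still up (x of plate in the frame of carriage between -0.0145 and -0.006 m and y of plate in the frame of carriage between -0.012 and 0.012 m and z of plate in the frame of carriage between 0.046 and 0.053 m and angle between plate's own z axis and vertical below 0.08 rad and angle between the x axis of plate and the x axis of carriage, either way round below 0.12 rad and value of joint lever above 0.13 rad and value of joint shield above 0.5 rad), for 0.2 s.
At the end, for the whole second after the job is handed in: The plate lies at rest, flat on the carriage's rest, its leading edge within about 4 mm of the stop, centred within 12 mm, square within 0.12 rad, and itself holds the red lever in (over 0.13 rad); the shield is fully lowered (under 0.08 rad) (x of plate in the frame of carriage between -0.0145 and -0.006 m and y of plate in the frame of carriage between -0.012 and 0.012 m and z of plate in the frame of carriage between 0.046 and 0.053 m and angle between plate's own z axis and vertical below 0.08 rad and angle between the x axis of plate and the x axis of carriage, either way round below 0.12 rad and value of joint lever above 0.13 rad and value of joint shield below 0.08 rad and linear speed of plate below 0.02 m/s); the robot touches nothing.
It fails at once if another loose thing on the bench is pushed more than 40 mm from its place (distance of any of magnet, wrench, offcut, collar, tin, brush, hexbolt from where it was at the start of the episode above 0.04 m).
It fails at once if the plate is dropped on the table (height (world z) of plate below 0.008 m).
It also fails if it takes over 72 s, if anything falls off the work surface, if the arm or the gripper's body presses on something with over 40 N, if the wrist force passes 120 N, or if a joint passes its speed limit or range.

## Robot

A 7-joint arm with a two-finger parallel gripper is mounted at the origin on the work surface. World frame = base frame: x ahead of the robot, y to its left, z up, the work surface at z = 0. Lengths are in m, angles in rad, forces in N, time in s.
With the tool pointing down it reaches from about 0.35 to 0.9 m from the base axis. Payload 19.9 kg.
Tool frame: the origin (TCP) lies midway between the tips of the shut fingers; the grasp point (between the pads) lies 19 mm behind it; z points along the fingers, y is the direction in which the jaws open and shut (so a half turn about z gives the same grasp; the last joint's range is limited). The gripper opens to 85 mm and grips with 20 to 120 N. Pads are 22 mm wide; open, the fingers measure 114 mm over their backs; the gripper's body (76 mm by 85 mm) begins 54 mm behind the grasp point. The pads swing forward as they close: fully open they stand 13 mm farther back than shut.
Start: joints at [1.252, 0.417, -0.01, 1.614, 0.005, 1.111, -0.053], TCP at [0.171, -0.601, 0.231] pointing down, gripper open.
Joint ranges: [-2.81, 2.81], [-0.39, 2.02], [-1.27, 1.25], [0.06, 2.57], [-1.19, 4.33], [0.19, 2], [-2.82, 2.82]. Speed limits (rad/s): [1.89, 1.89, 2.39, 2.39, 3.01, 3.01, 3.01].

## Interface

Orientations are given as a unit quaternion [w, x, y, z].
In Python, from station import env gives the robot as it stands. The module is installed in compiled form; this text tells all that it offers.
- The arm moves only by the tool servo_tool, never from a script. Its argument "increments" is a list of rows, each a list of 3 entries, a list of its own where there are three numbers: the finger opening in mm, from 0 to 85.4, then the shift along the tool's x, y, z in mm, then the turn, a rotation vector about the tool's x, y, z in rad. In form: [[claw, [tx, ty, tz], [rx, ry, rz]], ...]. A call has 1 to 5 rows; each row shifts and turns the commanded pose from where the row before left it, along the tool's axes as they then stand; what a row does not reach is not made up. A row lasts 1/8 s, in which the tool goes at most 62.5 mm and 10.7 degrees, less where a joint would pass 70% of its speed; a pose out of reach is approached as far as the arm can. A call with a gripper value outside its range is refused whole. The fingers move at their own pace and stop on an object; the grip force is fixed at half the most. Time passes only in rows, so rows that do not move let the fingers close. It gives the time, the measured TCP pose, the force and the opening at its end, in the units of the state.
- env.state(): the state, without advancing time (a new reading comes with each control period).
- env.snapshot(name): name is "scene" or "top"; returns (picture, depth): 400x640x3 uint8, red, green, blue; 400x640 float32, m along the optical axis (not along the pixel's ray), 0 where there is no reading.
- env.camera_info(name): a dict with "fov_y" (degrees; the focal length in pixels is half the picture's height over the tangent of half this angle, whatever the lens; pixels are square), "cx", "cy" (the principal point, pixels), "T" (4x4, takes a point from camera to world coordinates). Camera axes: x right, y up, looking along -z (the intrinsics and any distortion apply to the point x, -y, -z); pixel columns grow to the right and rows downward; lengths in m; the calibration is good to about 2 mm. A picture is of the moment at which its call begins. camera_info takes no time and is no camera call.
- env.finish_job(): hands the job in, once; it reports no verdict.
Trained networks look in the newest picture that a camera, given by its name, has taken for a name from the list of things; names that differ only in an ending like _2 or _b are one class to them, and where a whole thing is asked for, a point or a joint stands for the part that bears it (a point fixed in the world has none). Each returns a list of dicts, best first, with "p" (0 to 1); they miss things now and then, are a little off and sometimes report something else, mostly with a low value. They report only what shows in the picture. A call takes as long as a camera call.
- env.outline_of(camera, thing): "pixels" (400x640 bool, what is visible of it) and "box" ([left, top, width, height] as shares, 0 to 1, of the picture: columns of its width, rows of its height, round what is visible of it).
- env.tip_of(camera, thing): "point" ([column, row] as shares, 0 to 1, of the picture: columns of its width, rows of its height: a listed point, or the origin of a listed thing).
The state is a dict: "time_s": time; "joint_positions": joint angles; "qd": joint speeds; "effort": joint torques, N m; "tool_pos": TCP position; "orientation": TCP orientation; "wrist_force": force on the tool from outside, world axes, zero at the start; "moment": the same for the moment, N m; "grip_width": finger opening in m.
Only numpy, scipy, OpenCV 4.12 (cv2) and the standard library are available. Lean on these libraries where they do the work, as an engineer would, in place of code of your own. Each camera call takes 0.05 s, during which the arm holds its last target. There are 200 camera calls.

## Working session

There is one attempt and no reset: what is moved stays moved. The work goes in short steps, Python scripts to look and compute and a tool call to move; the robot and the scene stay as the last step left them, time stands still between calls to the robot, and variables do not carry over. Pictures are saved under pics/ and viewed, about 8 in all and at most 12, crops included, and the job is handed in when it is done.

Besides the shell and the picture viewer there is one more tool, called after "Emit:" as a command line: name --argument value ..., lists and objects as JSON in quotes. servo_tool: Moves the arm, as the interface text tells. Its arguments: {"type":"object","properties":{"increments":{"type":"array","items":{"type":"array"}}},"required":["increments"]}

```bash
mkdir -p pics; cat > h.py <<'E'
import numpy as np, cv2
from station import env
from scipy.spatial.transform import Rotation as R
def cam(n):
    c=env.camera_info(n); f=200/np.tan(np.radians(c['fov_y'])/2); return c,f,np.array(c['T'])
def ray(n,u,v):
    c,f,T=cam(n); d=np.array([(u-c['cx'])/f,-(v-c['cy'])/f,-1.]); return T[:3,3],T[:3,:3]@d
def at_z(n,u,v,z):
    o,d=ray(n,u,v); return o+d*(z-o[2])/d[2]
def cloud(n,D):
    c,f,T=cam(n); v,u=np.mgrid[0:400,0:640]
    P=np.stack([(u-c['cx'])/f*D,-(v-c['cy'])/f*D,-D],-1); return P@T[:3,:3].T+T[:3,3]
def proj(n,p):
    c,f,T=cam(n); q=T[:3,:3].T@(np.array(p)-T[:3,3]); return c['cx']+f*q[0]/-q[2], c['cy']-f*q[1]/-q[2]
def tool():
    s=env.state(); w=s['orientation']; return np.array(s['tool_pos']),R.from_quat([w[1],w[2],w[3],w[0]]),s
E
cat > a.py <<'E'
from h import *
np.set_printoptions(precision=4,suppress=True)
for n in ['scene','top']:
    print(n,env.camera_info(n))
    I,D=env.snapshot(n); cv2.imwrite(f'pics/{n}0.png',I[...,::-1]); np.save(n+'0.npy',D)
    for t in ['plate','nest','press_point','carriage','rest','stop_face','roller','shield_edge','magnet']:
        for r in env.tip_of(n,t)[:1]:
            u,v=np.array(r['point'])*[640,400]; print(t,round(r['p'],2),round(u,1),round(v,1), cloud(n,D)[int(min(v,399)),int(min(u,639))])
print(env.state())
E
python3 a.py
```

```text
scene {'fov_y': 51.087937812377874, 'cx': 309.8225658750864, 'cy': 196.18744330035958, 'T': array([[ 0.8037, -0.3243,  0.4989,  1.0875],
       [ 0.595 ,  0.4449, -0.6693, -0.6425],
       [-0.0049,  0.8348,  0.5506,  0.636 ],
       [ 0.    ,  0.    ,  0.    ,  1.    ]])}
plate 0.58 247.2 269.0 [ 0.6031 -0.2101  0.038 ]
nest 0.63 250.2 275.9 [ 0.6185 -0.2178  0.036 ]
press_point 0.63 264.8 268.8 [ 0.6273 -0.1852  0.0354]
carriage 0.7 348.8 193.9 [0.6088 0.1705 0.027 ]
rest 0.6 344.0 180.5 [0.5819 0.1913 0.0478]
stop_face 0.58 360.8 183.6 [0.6335 0.1876 0.0588]
roller 0.57 360.7 179.4 [ 0.5747  0.2935 -0.0014]
shield_edge 0.56 345.8 117.0 [0.5725 0.1975 0.2252]
magnet 0.53 264.2 215.9 [ 0.4815 -0.0239  0.0139]
top {'fov_y': 46.4233908473001, 'cx': 319.44485062620515, 'cy': 199.48586452046683, 'T': array([[-0.0262,  0.9896, -0.1415,  0.4012],
       [-0.9996, -0.0249,  0.0106,  0.0308],
       [ 0.007 ,  0.1417,  0.9899,  1.4447],
       [ 0.    ,  0.    ,  0.    ,  1.    ]])}
plate 0.96 386.3 201.4 [ 0.5928 -0.1873  0.036 ]
nest 0.72 386.8 197.6 [ 0.6056 -0.1885  0.0324]
press_point 0.73 385.1 189.0 [ 0.6295 -0.1856  0.0386]
carriage 0.62 264.6 204.8 [0.5667 0.1637 0.2292]
rest 0.89 263.5 205.7 [0.588  0.1863 0.0506]
stop_face 0.57 258.7 187.1 [0.6211 0.1852 0.179 ]
shield_edge 0.79 255.9 203.0 [0.5726 0.1874 0.2285]
magnet 0.55 328.7 243.9 [ 0.4688 -0.0062  0.0523]
{'time_s': 1.0, 'joint_positions': array([ 1.2525,  0.4174, -0.0103,  1.6136,  0.0047,  1.1107, -0.053 ]), 'qd': array([ 0.0002,  0.0015,  0.0005, -0.0003,  0.0019, -0.002 , -0.0011]), 'effort': array([ -0.0017, -86.4218,   0.6773, -43.5216,   0.019 ,   0.0016,
         0.    ]), 'tool_pos': array([ 0.1708, -0.6012,  0.2312]), 'orientation': array([-0.0001,  0.9904,  0.138 , -0.    ]), 'wrist_force': array([-0.2041,  0.3669,  0.1014]), 'moment': array([-0.0019, -0.029 ,  0.0037]), 'grip_width': 0.08554018037821426}
```

```bash
python3 -c "
import cv2
a=cv2.imread('pics/top0.png')[120:270,200:440];b=cv2.imread('pics/scene0.png')[60:340,160:440]
cv2.imwrite('pics/v1.png',cv2.resize(a,None,fx=3.3,fy=3.3,interpolation=2));cv2.imwrite('pics/v2.png',cv2.resize(b,None,fx=2.1,fy=2.1,interpolation=2))"
```

```text
(no output)
```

View pics/v1.png

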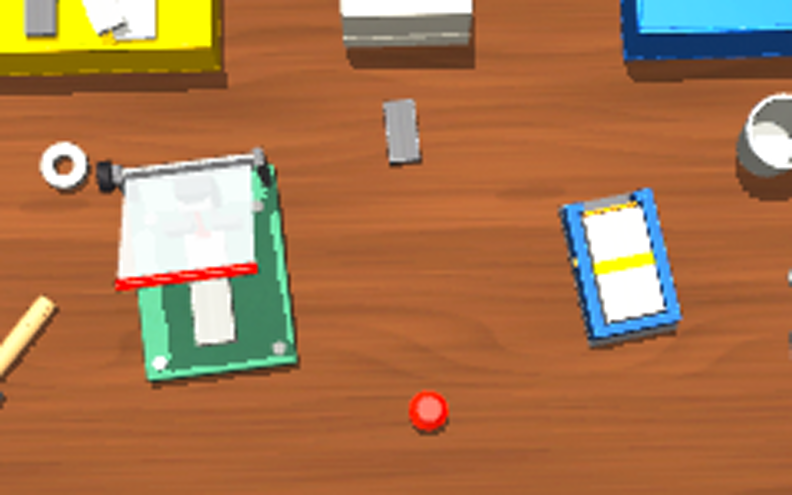

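View pics/v2.png

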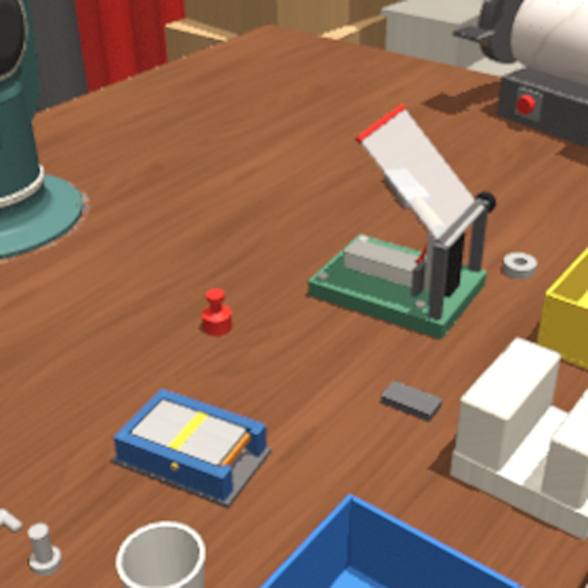

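```bash
cat > b.py <<'E'
from h import *
np.set_printoptions(precision=4,suppress=True)
for n in ['top','scene']:
    I,D=env.snapshot(n); C=cloud(n,D); I=I.astype(int)
    r,g,b=I[...,0],I[...,1],I[...,2]
    X,Y,Z=C[...,0],C[...,1],C[...,2]
    nb=(X>.48)&(X<.72)&(Y<-.11)&(Y>-.28)&(Z>.022)&(Z<.06)
    blue=nb&(b>r+40)
    wh=nb&(abs(r-b)<25)&(r>140); ye=nb&(r>b+90)&(g>b+90)&(g>150)
    cb=(X>.45)&(X<.72)&(Y<.28)&(Y>.09)
    gr=cb&(g>r+30)&(g>b+15)&(Z<.04)&(Z>.01)
    al=cb&(abs(r-b)<35)&(r>110)&(Z>.042)&(Z<.056)&(X<.64)
    red=cb&(r>150)&(g<90)&(Z>.17)
    for k,m,zz in [('nest',blue&(Z>.03),.038),('nestall',(blue|wh|ye)&(Z>.03),.038),('plate',wh|ye,.038),('yel',ye,.038),('green',gr,.025),('alu',al,.05),('red',red,None)]:
        P=C[m]
        if len(P)<8: print(n,k,len(P)); continue
        rr=cv2.minAreaRect((P[:,:2]*1000).astype(np.float32))
        print(n,k,len(P),'ctr',np.round(rr[0],1),'size',np.round(rr[1],1),'ang',round(rr[2],1),'z med',np.round(np.percentile(P[:,2],[5,50,95]),4),'mean',P.mean(0))
    for t in ['nest','plate','carriage','shield','lever','press_point']:
        for o in env.outline_of(n,t)[:1]:
            print(t,round(o['p'],2),o['pixels'].sum(),np.round(o['box'],3))
E
python3 b.py
```

```text
top nest 403 ctr [ 598.  -194.3] size [126.8  83.5] ang 9.9 z med [0.0324 0.0376 0.0429] mean [ 0.5899 -0.1943  0.0377]
top nestall 976 ctr [ 598.  -193.5] size [127.3  84.4] ang 10.4 z med [0.0328 0.038  0.043 ] mean [ 0.5948 -0.1948  0.038 ]
top plate 583 ctr [ 598.3 -188.1] size [104.6  73.9] ang 10.3 z med [0.0324 0.0383 0.043 ] mean [ 0.5984 -0.195   0.038 ]
top yel 84 ctr [ 620.3 -184.5] size [59.3 74.2] ang 9.3 z med [0.0293 0.0383 0.0426] mean [ 0.6079 -0.1925  0.0373]
top green 1227 ctr [600.6 188. ] size [187.  139.4] ang 5.8 z med [0.02   0.0246 0.0298] mean [0.5652 0.1726 0.0248]
top alu 226 ctr [560.8 183.3] size [58.2 35.7] ang 4.4 z med [0.0446 0.0494 0.0541] mean [0.5611 0.1838 0.0494]
top red 112 ctr [568.8 184.2] size [  8.5 111.2] ang 6.1 z med [0.2271 0.2302 0.2343] mean [0.5684 0.1849 0.2304]
nest 0.85 552 [0.58  0.434 0.057 0.125]
plate 0.67 618 [0.59  0.451 0.042 0.094]
carriage 0.73 3225 [0.36  0.41  0.1   0.186]
shield 0.67 1398 [0.369 0.419 0.065 0.099]
press_point 0.82 663 [0.579 0.444 0.057 0.114]
scene nest 706 ctr [ 599.1 -197.2] size [126.9  87.3] ang 9
[... 339 characters left out ...]
191.5] size [59.6 59. ] ang 9.2 z med [0.0326 0.037  0.0388] mean [ 0.6028 -0.1958  0.0366]
scene green 987 ctr [603.4 185.4] size [190.1 142.6] ang 5.3 z med [0.0184 0.023  0.0251] mean [0.6167 0.1607 0.0226]
scene alu 302 ctr [582.4 182.6] size [101.8  40.6] ang 5.6 z med [0.0437 0.0478 0.0498] mean [0.5808 0.1793 0.0475]
scene red 63 ctr [570.8 182.2] size [  7.4 112.9] ang 5.0 z med [0.2261 0.2286 0.2305] mean [0.5711 0.1803 0.2286]
nest 0.75 1746 [0.333 0.618 0.118 0.139]
plate 0.96 905 [0.346 0.631 0.085 0.069]
carriage 0.73 4719 [0.479 0.272 0.148 0.278]
shield 0.97 1735 [0.52  0.275 0.087 0.169]
lever 0.45 1711 [0.517 0.278 0.084 0.158]
press_point 0.78 1844 [0.336 0.616 0.111 0.144]
```

Emit:
servo_tool --increments '[[0,[0,0,0],[0,0,0.103]],[0,[48,-30,0],[0,0,0]],[0,[48,-30,0],[0,0,0]],[0,[48,-30,0],[0,0,0]],[0,[48,-30,0],[0,0,0]]]'

```text
time_s: 2.33
tool_pos: [0.3404, -0.4485, 0.2315]
orientation: [0.0, 0.996, 0.087, 0.0]
wrist_force: [0.1, -0.8, -0.9]
grip_width: -0.0
```

Emit:
servo_tool --increments '[[0,[48,-29,0],[0,0,0]],[0,[48,-29,0],[0,0,0]],[0,[48,-29,0],[0,0,0]],[0,[48,-29,0],[0,0,0]],[0,[48,-29,0],[0,0,0]]]'

```text
time_s: 2.95
tool_pos: [0.5517, -0.2642, 0.2314]
orientation: [0.0, 0.996, 0.087, 0.0]
wrist_force: [0.6, -1.1, -0.1]
grip_width: 0.0002
```

Emit:
servo_tool --increments '[[0,[48,-29,20],[0,0,0]],[0,[24,-15,40],[0,0,0]],[0,[12,-10,40],[0,0,0]],[0,[0,0,40],[0,0,0]],[0,[0,0,0],[0,0,0]]]'

```text
time_s: 3.58
tool_pos: [0.6222, -0.1972, 0.0887]
orientation: [-0.001, 0.996, 0.087, -0.002]
wrist_force: [0.1, -0.2, 0.7]
grip_width: 0.0003
```

Emit:
servo_tool --increments '[[0,[19,-5,20],[0,0,0]],[0,[0,0,15],[0,0,0]],[0,[0,0,0],[0,0,0]]]'

```text
time_s: 3.95
tool_pos: [0.6412, -0.19, 0.0564]
orientation: [-0.0, 0.996, 0.087, -0.0]
wrist_force: [-0.5, 0.3, 1.0]
grip_width: -0.0001
```

```bash
cat > look.py <<'E'
import sys
from h import *
n=sys.argv[1]; u0,u1,v0,v1=map(int,sys.argv[2:6]); out=sys.argv[6]
I,D=env.snapshot(n); k=min(780/(u1-u0),580/(v1-v0))
cv2.imwrite(f'pics/{out}.png',cv2.resize(np.ascontiguousarray(I[v0:v1,u0:u1,::-1]),None,fx=k,fy=k,interpolation=2)); np.save(out+'.npy',D); np.save(out+'_rgb.npy',I)
p,Rt,s=tool(); print(np.round(p,4),np.round(Rt.as_matrix(),3).tolist(),np.round(s['wrist_force'],2),s['time_s'],s['grip_width'],np.round(s['joint_positions'],2), 'tcp px',proj(n,p))
E
python3 look.py scene 200 320 200 310 v3
```

```text
[ 0.6415 -0.1902  0.0571] [[0.985, 0.172, 0.0], [0.172, -0.985, -0.0], [0.0, 0.0, -1.0]] [0.73 0.58 0.4 ] 4.0 -0.00014931052314644903 [ 0.38  0.69 -0.19  1.61  0.16  0.86 -1.28] tcp px (np.float64(266.91175620739983), np.float64(264.31321548024505))
```

View pics/v3.png

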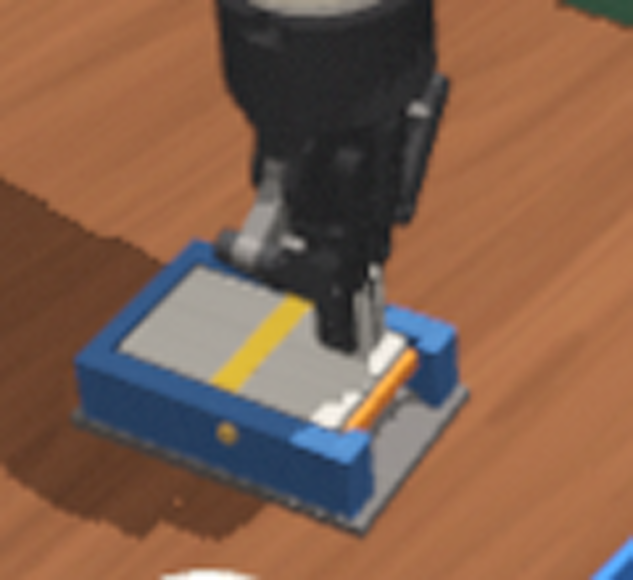

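The picture shows the shut fingers about 18 mm above the plate's notch end (tips near crop pixel (345, 350)), within the notch width. Next I press in small steps.

Emit:
servo_tool --increments '[[0,[0,0,10],[0,0,0]],[0,[0,0,7],[0,0,0]],[0,[0,0,3],[0,0,0]],[0,[0,0,3],[0,0,0]]]'

```text
time_s: 4.5
tool_pos: [0.6423, -0.1896, 0.0336]
orientation: [0.0, 0.996, 0.087, 0.001]
wrist_force: [2.4, -0.5, 5.1]
grip_width: -0.0
```

Emit:
servo_tool --increments '[[0,[0,0,2],[0,0,0]],[0,[0,0,2],[0,0,0]]]'

```text
time_s: 4.75
tool_pos: [0.6424, -0.1895, 0.0296]
orientation: [0.0, 0.996, 0.087, 0.001]
wrist_force: [5.2, -0.7, 4.2]
grip_width: 0.0001
```

Emit:
servo_tool --increments '[[0,[0,0,2],[0,0,0]],[0,[0,0,2],[0,0,0]]]'

```text
time_s: 5.0
tool_pos: [0.642, -0.1896, 0.0253]
orientation: [0.0, 0.996, 0.087, 0.0]
wrist_force: [4.8, -0.5, 3.3]
grip_width: 0.0
```

```bash
python3 look.py scene 200 320 200 310 v4
```

```text
[ 0.6419 -0.1895  0.025 ] [[0.985, 0.173, 0.0], [0.173, -0.985, 0.0], [0.0, 0.0, -1.0]] [ 6.48 -1.09  2.92] 5.05 -0.00016211227234575536 [ 0.37  0.74 -0.19  1.62  0.17  0.8  -1.29] tcp px (np.float64(268.23175706770326), np.float64(275.8170168480285))
```

View pics/v4.png

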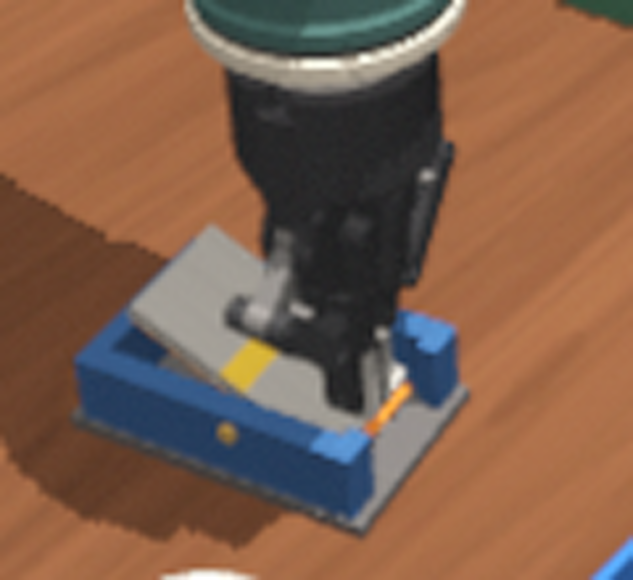

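The plate's near end is clearly tipped up (its far corner is at crop pixel (210, 230)). I'll measure the tilt from the depth.

```bash
cat > tilt.py <<'E'
import sys
from h import *
def nestfit(out,verbose=True):
    D=np.load(out+'.npy'); I=np.load(out+'_rgb.npy').astype(int); C=cloud('scene',D)
    c,s=np.cos(.172),np.sin(.172); dx=C[...,0]-.599; dy=C[...,1]+.196
    x=c*dx+s*dy; y=-s*dx+c*dy; z=C[...,2]
    m=(x>-55)*(x<.0)&(x>-.055)&(abs(y)<.024)&(z>.042)&(z<.09)&(abs(I[...,0]-I[...,2])<45)&(I[...,0]>90)
    P=np.c_[x[m],y[m],z[m]]
    for _ in range(3):
        A=np.c_[P[:,:2],np.ones(len(P))]; k=np.linalg.lstsq(A,P[:,2],rcond=None)[0]; r=P[:,2]-A@k; P=P[abs(r)<max(.004,2*r.std())]
    print(len(P),'slope',k,'tilt',np.arctan(-k[0]),'rms',r.std(),'x',P[:,0].min(),P[:,0].max(),'y',P[:,1].min(),P[:,1].max(),'zmax',P[:,2].max())
nestfit(sys.argv[1])
E
python3 tilt.py v4
```

```text
304 slope [-0.48790303 -0.0080127   0.0422723 ] tilt 0.4539232829332302 rms 0.0014626041212691518 x -0.04323661150832182 -0.003583752453450822 y -0.02398724493048148 0.023899681541615644 zmax 0.06463576375292845
```

Emit:
servo_tool --increments '[[0,[0,0,1],[0,0,0]],[0,[0,0,1],[0,0,0]],[0,[2,0,-30],[0,0,0]],[40,[0,0,-55],[0,0,0]],[85,[-30,0,-10],[0,0,0]]]'

```text
time_s: 5.68
tool_pos: [0.6155, -0.1939, 0.121]
orientation: [0.0, 0.996, 0.087, 0.002]
wrist_force: [0.1, -1.2, 0.3]
grip_width: 0.036
```

Emit:
servo_tool --increments '[[85,[-45,-1,0],[0,0,0]],[85,[0,0,0],[0,0,0]]]'

```text
time_s: 5.92
tool_pos: [0.5661, -0.2023, 0.1179]
orientation: [-0.0, 0.996, 0.086, -0.002]
wrist_force: [1.5, 0.1, 0.2]
grip_width: 0.0721
```

```bash
python3 look.py scene 200 320 200 310 v5; python3 tilt.py v5
```

```text
[ 0.568  -0.2017  0.1181] [[0.985, 0.172, -0.002], [0.172, -0.985, 0.0], [-0.002, -0.0, -1.0]] [ 0.2   0.59 -0.33] 5.975 0.07886509295977269 [ 0.45  0.51 -0.21  1.76  0.14  0.88 -1.22] tcp px (np.float64(233.66070878540935), np.float64(229.9858812939747))
386 slope [-0.54432362 -0.00886256  0.04242457] tilt 0.49847470186860277 rms 0.001406400744734474 x -0.04131434670888461 -0.003186401026085598 y -0.023955224938457222 0.02341899469265113 zmax 0.06719033165058674
```

View pics/v5.png

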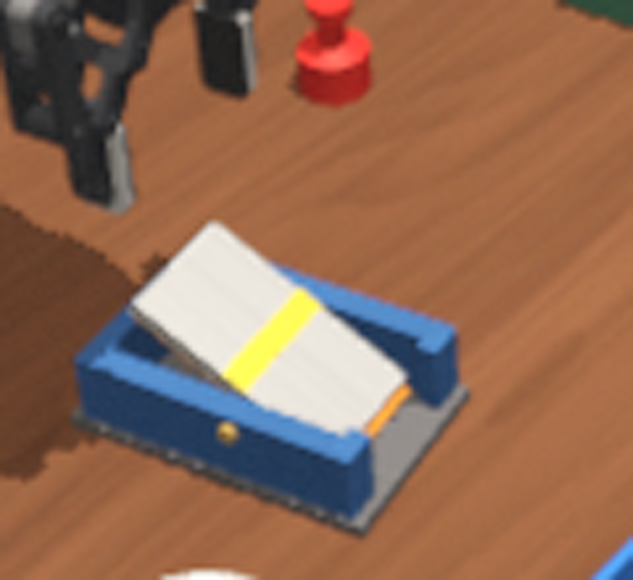

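The plate stays tipped at about 0.50 rad with its end clear, and the open fingers straddle it. Next: lower, close, check.

Emit:
servo_tool --increments '[[85,[1,0,40],[0,0,0]],[85,[0,0,25],[0,0,0]],[85,[0,0,13],[0,0,0]],[85,[0,0,0],[0,0,0]]]'

```text
time_s: 6.48
tool_pos: [0.5705, -0.2006, 0.0396]
orientation: [-0.0, 0.996, 0.087, -0.001]
wrist_force: [-0.3, 0.3, 1.2]
grip_width: 0.085
```

Emit:
servo_tool --increments '[[40,[0,0,0],[0,0,0]],[40,[0,0,0],[0,0,0]],[40,[0,0,0],[0,0,0]],[40,[0,0,0],[0,0,0]]]'

```text
time_s: 6.98
tool_pos: [0.5712, -0.2012, 0.0412]
orientation: [0.0, 0.996, 0.087, 0.001]
wrist_force: [-0.7, 0.4, 6.3]
grip_width: 0.0534
```

Emit:
servo_tool --increments '[[30,[0,0,-10],[0,0,0]],[30,[0,0,-20],[0,0,0]],[30,[0,0,-30],[0,0,0]],[30,[0,0,-30],[0,0,0]],[30,[0,0,-30],[0,0,0]]]'

```text
time_s: 7.6
tool_pos: [0.5705, -0.201, 0.1627]
orientation: [0.0, 0.996, 0.087, 0.0]
wrist_force: [-0.4, 1.0, -2.4]
grip_width: 0.0537
```

```bash
python3 look.py scene 170 330 140 290 v6
```

```text
[ 0.5722 -0.2015  0.1667] [[0.985, 0.173, 0.005], [0.173, -0.985, -0.002], [0.005, 0.003, -1.0]] [ 2.16 -0.81  3.91] 7.65 0.05337038476951908 [ 0.46  0.46 -0.22  1.72  0.12  0.97 -1.21] tcp px (np.float64(232.66770117891366), np.float64(210.8739318172743))
```

View pics/v6.png

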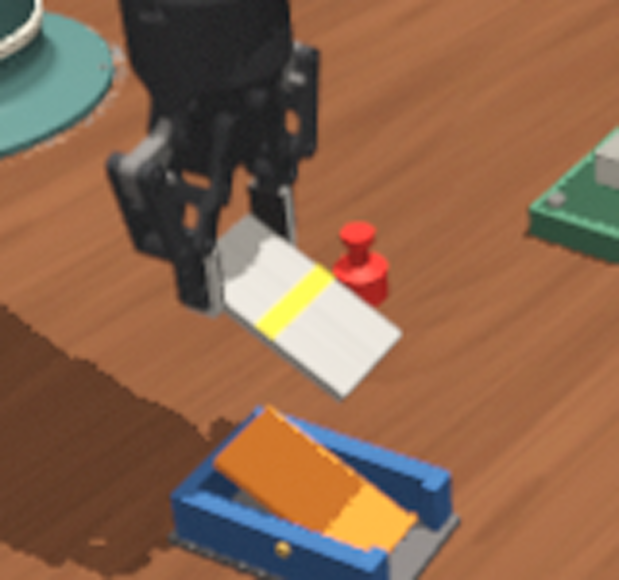

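Plate held, flat-edge gripping at its end (crop around (250, 250)), clear of the nest; the magnet is untouched. I'll turn it level and carry it over in front of the carriage.

Emit:
servo_tool --increments '[[30,[0,0,-10],[0,0,0.074]],[30,[0,0,0],[0,0.163,0]],[30,[0,0,0],[0,0.163,0]],[30,[0,0,0],[0,0.163,0]],[30,[-7,-30,-4],[0,0,0]]]'

```text
time_s: 8.28
tool_pos: [0.5567, -0.1771, 0.1705]
orientation: [-0.01, 0.969, 0.044, 0.242]
wrist_force: [1.5, 0.7, -2.2]
grip_width: 0.0534
```

Emit:
servo_tool --increments '[[30,[-7,-45,-4],[0,0,0]],[30,[-7,-45,-4],[0,0,0]],[30,[-7,-45,-4],[0,0,0]],[30,[-7,-45,-4],[0,0,0]],[30,[-7,-45,-4],[0,0,0]]]'

```text
time_s: 8.9
tool_pos: [0.4979, 0.0448, 0.1728]
orientation: [-0.012, 0.969, 0.049, 0.242]
wrist_force: [0.4, -0.1, -2.4]
grip_width: 0.0537
```

Emit:
servo_tool --increments '[[30,[-7,-45,-4],[0,0,0]],[30,[-4,-45,0],[0,0,0]],[30,[0,-38,0],[0,0,0]],[30,[0,0,0],[0,0,0]]]'

```text
time_s: 9.4
tool_pos: [0.4758, 0.165, 0.171]
orientation: [-0.013, 0.969, 0.05, 0.242]
wrist_force: [-0.1, -1.3, -2.6]
grip_width: 0.0537
```

```bash
python3 look.py scene 200 420 60 225 v7
```

```text
[0.4759 0.1633 0.1707] [[0.879, 0.102, 0.466], [0.09, -0.995, 0.048], [0.469, 0.0, -0.883]] [ 0.19  0.31 -3.63] 9.45 0.053359695255596654 [-0.25  0.1  -0.27  2.3   0.65  0.36 -2.54] tcp px (np.float64(306.07504801490546), np.float64(132.1609935214511))
```

View pics/v7.png

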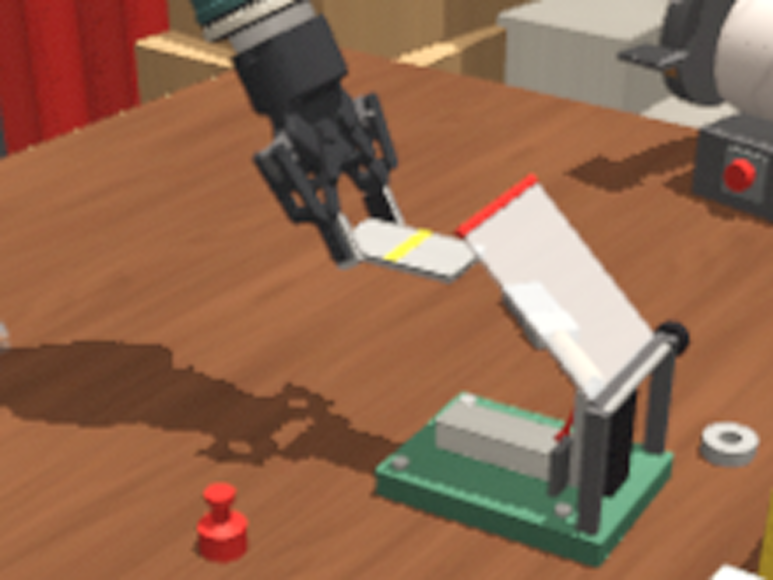

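The plate is level-ish in front of the raised shield (plate at crop (415, 250), shield edge at (500, 205)). I'll measure its pose in the hand.

```bash
cat > plate.py <<'E'
from h import *
np.set_printoptions(precision=4,suppress=True)
O=np.array([.597,.1863,0]); yaw=.098; Rc=R.from_euler('z',yaw).as_matrix()
p,Rt,s=tool()
print('tcp carr',(p-O)@Rc,'q',np.round(s['joint_positions'],2))
for n in ['scene','top']:
    I,D=env.snapshot(n); C=cloud(n,D)
    I=I.astype(int); r,g,b=I[...,0],I[...,1],I[...,2]
    L=(C-p)@Rc    # carriage axes, relative to TCP
    m=(L[...,0]>-.012)&(L[...,0]<.115)&(abs(L[...,1])<.035)&(abs(L[...,2]-.018)<.025)&(D>0)&((abs(r-b)<45)&(r>110)|(r>b+80)&(g>b+80))
    ye=m&(r>b+80)&(g>b+80)
    P=L[m]
    for _ in range(4):
        A=np.c_[P[:,:2],np.ones(len(P))]; k=np.linalg.lstsq(A,P[:,2],rcond=None)[0]; e=P[:,2]-A@k; P=P[abs(e)<max(.004,2*e.std())]
    Y=L[ye]
    rr=cv2.minAreaRect((P[:,:2]*1000).astype(np.float32))
    print(n,len(P),'plane',k,'rms',e.std(),'x',np.percentile(P[:,0],[1,99]),'y',np.percentile(P[:,1],[1,99]),'rect',rr,'yellow',len(Y),Y.mean(0),Y.mean(0)+(p-O)@Rc)
E
python3 plate.py
```

```text
tcp carr [-0.1228 -0.0111  0.1707] q [-0.25  0.1  -0.27  2.3   0.65  0.36 -2.54]
scene 355 plane [-0.0092  0.0622  0.0131] rms 0.002238502258437314 x [-0.0105  0.0789] y [-0.0318  0.0262] rect ((33.892791748046875, 0.06980133056640625), (90.08953857421875, 66.01994323730469), 2.556053400039673) yellow 37 [ 0.028  -0.0012  0.0131] [-0.0948 -0.0123  0.1838]
top 603 plane [-0.0186 -0.0028  0.015 ] rms 0.002079167857175889 x [-0.0109  0.0773] y [-0.028   0.0262] rect ((33.296783447265625, -0.8130989074707031), (67.56436920166016, 90.39801025390625), 89.87460327148438) yellow 81 [ 0.0285 -0.0011  0.0145] [-0.0943 -0.0122  0.1852]
```

Emit:
servo_tool --increments '[[30,[4,-6,37],[0,0.014,0]],[30,[4,-6,37],[0,0,0]],[30,[-24,0,44],[0,0,0]],[30,[-5,0,9],[0,0,0]],[30,[0,0,0],[0,0,0]]]'

```text
time_s: 10.18
tool_pos: [0.515, 0.1784, 0.0836]
orientation: [-0.009, 0.973, 0.048, 0.227]
wrist_force: [0.5, 0.4, -2.3]
grip_width: 0.0533
```

```bash
python3 plate.py
```

```text
tcp carr [-0.0824  0.0002  0.0836] q [-0.55  0.34  0.07  2.25  0.9   0.19 -2.82]
scene 366 plane [-0.0485  0.0109  0.0133] rms 0.0013488119818063813 x [-0.0098  0.0788] y [-0.0311  0.026 ] rect ((34.415645599365234, -0.6560249328613281), (91.30503845214844, 64.18226623535156), 2.6358799934387207) yellow 35 [ 0.0282 -0.0012  0.012 ] [-0.0542 -0.001   0.0957]
top 468 plane [-0.0503 -0.0207  0.0154] rms 0.0022765918258780544 x [-0.0109  0.0674] y [-0.0271  0.0271] rect ((28.9168701171875, -0.7347984313964844), (80.52891540527344, 61.22895050048828), 2.4013168811798096) yellow 86 [0.029  0.0002 0.0147] [-0.0534  0.0004  0.0983]
```

The arm is at joint limits (q6 = 0.19, q7 = −2.82). I'll fit a kinematic model from the poses recorded so far to find a feasible way in.

```bash
cat > kin.py <<'E'
from h import *
from scipy.optimize import least_squares
import itertools
def q2R(w): return R.from_quat([w[1],w[2],w[3],w[0]]).as_matrix()
data=[([1.2525,.4174,-.0103,1.6136,.0047,1.1107,-.053],[.1708,-.6012,.2312],q2R([-.0001,.9904,.138,0])),
([.38,.69,-.19,1.61,.16,.86,-1.28],[.6415,-.1902,.0571],[[0.985,0.172,0],[0.172,-0.985,0],[0,0,-1]]),
([.37,.74,-.19,1.62,.17,.80,-1.29],[.6419,-.1895,.025],[[0.985,0.173,0],[0.173,-0.985,0],[0,0,-1]]),
([.45,.51,-.21,1.76,.14,.88,-1.22],[.568,-.2017,.1181],[[0.985,0.172,-.002],[0.172,-0.985,0],[-.002,0,-1]]),
([.46,.46,-.22,1.72,.12,.97,-1.21],[.5722,-.2015,.1667],[[0.985,0.173,.005],[0.173,-0.985,-.002],[.005,.003,-1]]),
([-.25,.1,-.27,2.3,.65,.36,-2.54],[.4759,.1633,.1707],[[0.879,0.102,0.466],[0.09,-0.995,0.048],[0.469,0,-0.883]])]
rz=lambda a:R.from_euler('z',a).as_matrix()
ry=lambda a:R.from_euler('y',a).as_matrix()
ex=np.array([1,0,0]);ez=np.array([0,0,1])
def fk(q,prm,sg):
    h,a,b,c,e1,e2,e3,yaw0=prm
    M=rz(sg[0]*q[0]); p=np.array([0,0,h]); 
    M=M@ry(q[1])@rz(sg[1]*q[2]); p=p+M@(a*ez+e1*ex)
    M=M@ry(q[3])@rz(sg[2]*q[4]); p=p+M@(b*ez+e2*ex)
    M=M@ry(q[5])@rz(sg[3]*q[6]); p=p+M@(c*ez+e3*ex)
    return p,M@rz(yaw0)
def fit():
    best=None
    for sg in itertools.product([1,-1],repeat=4):
      for y0 in (0,1.57,3.14,-1.57):
        f=lambda x:np.concatenate([np.r_[(fk(q,x,sg)[0]-p)*5,(fk(q,x,sg)[1]-np.array(M)).ravel()] for q,p,M in data]+[.05*x[4:7]])
        s=least_squares(f,[.36,.42,.4,.3,0,0,0,y0])
        if best is None or s.cost<best[0]: best=(s.cost,sg,s.x)
    return best
if __name__=='__main__':
    np.set_printoptions(precision=4,suppress=True)
    q=env.state()['joint_positions']; print(np.round(q,4)); p,Rt,_=tool(); data.append((q,p,Rt.as_matrix()))
    b=fit(); print(b)
    for q,p,M in data: pp,MM=fk(q,b[2],b[1]); print(pp-p, np.abs(MM-M).max())
    np.save('kin.npy',np.r_[b[1],b[2]])
E
python3 kin.py
```

```text
[-0.5484  0.3435  0.0703  2.2545  0.904   0.189  -2.823 ]
(np.float64(0.012871768041903441), (-1, -1, -1, -1), array([ 0.3161,  0.5191,  0.4545,  0.3823, -0.0241, -0.0123, -0.0283,
        1.5695]))
[ 0.0293  0.0046 -0.0039] 0.001190302901163176
[-0.0012 -0.0024  0.0038] 0.008082327531888811
[ 0.0034  0.0049 -0.0003] 0.006368716314169497
[-0.0005  0.0002  0.0023] 0.007738887547362359
[-0.0052  0.0002 -0.0023] 0.006297568419654009
[ 0.0007 -0.002  -0.0005] 0.011241454307675341
[-0.0009  0.0022  0.001 ] 0.0013243594063657993
```

```bash
sed -i 's/h,a,b,c,e1,e2,e3,yaw0=prm/h,a,b,c,e1,e2,e3,yaw0,f0,f1,f2,g0=prm/; s/p=np.array(\[0,0,h\]);/p=np.array([0,0,h])+M@np.array([g0,f0,0])/; s/e1\*ex)/e1*ex+f1*np.array([0,1,0]))/; s/e2\*ex)/e2*ex+f2*np.array([0,1,0]))/; s/0,0,0,y0\]/0,0,0,y0,0,0,0,0]/; s/\.05\*x\[4:7\]/.02*np.r_[x[4:7],x[8:]]/; s/for sg in .*:/for sg in [(-1,-1,-1,-1)]:/; s/for y0 in .*:/for y0 in [1.57]:/' kin.py; python3 kin.py
```

```text
[-0.5484  0.3435  0.0703  2.2545  0.904   0.189  -2.823 ]
(np.float64(0.0011272100158122398), (-1, -1, -1, -1), array([ 0.2902,  0.5093,  0.4833,  0.3093, -0.012 ,  0.0058,  0.001 ,
        1.5695, -0.0128, -0.0093, -0.0084, -0.0009]))
[0.0002 0.0004 0.0003] 0.001190302843927571
[-0.0011 -0.0026  0.0021] 0.008082327590606425
[ 0.0009  0.0051 -0.0026] 0.006368716314194681
[ 0.0007 -0.001   0.0017] 0.007738887547198015
[-0.0006 -0.002  -0.0013] 0.006297568478343674
[-0.0007  0.0004 -0.0011] 0.01124145424852617
[ 0.0007 -0.0002  0.0008] 0.0013243593471323756
```

```bash
cat > ik.py <<'E'
from kin import *
k=np.load('kin.npy'); sg=k[:4]; prm=k[4:]
lo=np.array([-2.81,-.39,-1.27,.06,-1.19,.19,-2.82]); hi=np.array([2.81,2.02,1.25,2.57,4.33,2,2.82])
O=np.array([.597,.1863,0]); yaw=.098; Rc=rz(yaw)
def pose(x,y,z,L,flip=0,yw=0):
    # tool z=(sinL,0,-cosL) in carriage; tool y = -y
    M=np.array([[np.cos(L),0,np.sin(L)],[0,-1,0],[np.sin(L),0,-np.cos(L)]])
    if flip: M=M@rz(np.pi)
    return O+Rc@np.array([x,y,z]), Rc@rz(yw)@M
def ik(p,M,q0,m=.03):
    f=lambda q:np.r_[(fk(q,prm,sg)[0]-p)*5,(R.from_matrix(fk(q,prm,sg)[1].T@M).as_rotvec())]
    q0=np.clip(q0,lo+m+.001,hi-m-.001)
    s=least_squares(f,q0,bounds=(lo+m,hi-m)); return s.x,s.cost
if __name__=='__main__':
    np.set_printoptions(precision=2,suppress=True)
    rng=np.random.default_rng(0)
    for flip in (0,1):
     for (x,z) in [(-.038,.045),(-.08,.05),(-.08,.1)]:
      for L in [.36,.5,.65]:
        sols=[]
        for _ in range(25):
            q,c=ik(*pose(x,0,z,L,flip),rng.uniform(lo,hi))
            if c<1e-6: sols.append(q)
        if sols:
            mar=[min(np.r_[q-lo,hi-q]) for q in sols]; i=np.argmax(mar); print(flip,x,z,L,len(sols),'best margin',round(mar[i],2),sols[i])
            if (x,L)==(-.038,.5):
                for j in np.argsort(mar)[::-1][:5]: print('   ',sols[j])
        else: print(flip,x,z,L,'none')
E
python3 ik.py; cat /dev/null
```

```text
Still running in the background as job /tmp/bash_jobs.1000/e77f890d8665 (pid 1007). You'll get a notice when it ends.
```

```bash
cat /tmp/bash_jobs.1000/e77f890d8665/stdout; kill -- -$(cat /tmp/bash_jobs.1000/e77f890d8665/pid); nproc; OMP_NUM_THREADS=1 OPENBLAS_NUM_THREADS=1 timeout 60 python3 - <<'E'
import time
from ik import *
t=time.time()
for _ in range(100): fk(lo,prm,sg)
print((time.time()-t)/100)
E
```

```text
4
0.00020686149597167968
```

```bash
export OMP_NUM_THREADS=1 OPENBLAS_NUM_THREADS=1
sed -i 's/^rz=.*/def rz(a):\n    c,s=np.cos(a),np.sin(a); return np.array([[c,-s,0],[s,c,0],[0,0,1.]])/; s/^ry=.*/def ry(a):\n    c,s=np.cos(a),np.sin(a); return np.array([[c,0,s],[0,1.,0],[-s,0,c]])/' kin.py
python3 - <<'E'
s=open('ik.py').read()
s=s.replace("R.from_matrix(fk(q,prm,sg)[1].T@M).as_rotvec()","rv(fk(q,prm,sg)[1],M)").replace("bounds=(lo+m,hi-m))","bounds=(lo+m,hi-m),max_nfev=60)").replace("def ik(","def rv(A,B): return .5*sum(np.cross(A[:,i],B[:,i]) for i in range(3))\ndef ik(").replace("range(25)","range(14)").replace("for flip in (0,1)","for flip in (0,)")
open('ik.py','w').write(s)
E
timeout 200 python3 -u ik.py
```

```text
0 -0.038 0.045 0.36 14 best margin 0.63 [-1.2   1.02  0.37  1.94  1.16  1.08 -0.53]
0 -0.038 0.045 0.5 12 best margin 0.5 [-0.72  0.99  0.4   1.34 -0.03  1.5   1.16]
    [-0.72  0.99  0.4   1.34 -0.03  1.5   1.16]
    [ 0.08  0.86 -0.88  1.73  0.97  1.26  0.38]
    [-0.39  0.98 -0.53  2.18  1.97  1.64 -0.98]
    [-0.98  0.74  0.22  2.25  1.85  0.82 -1.07]
    [ 0.88  1.19 -1.07  1.9  -0.09  0.56  2.19]
0 -0.038 0.045 0.65 13 best margin 0.66 [-0.43  0.84  0.06  1.45  0.01  1.34  1.22]
0 -0.08 0.05 0.36 6 best margin 0.65 [-0.19  0.81 -0.44  1.59  0.46  1.35  0.79]
0 -0.08 0.05 0.5 11 best margin 0.76 [-0.96  0.87  0.34  1.66  0.4   1.24  0.53]
0 -0.08 0.05 0.65 10 best margin 0.78 [-1.    0.86  0.47  1.67  0.22  1.17  0.69]
0 -0.08 0.1 0.36 10 best margin 0.34 [-1.21  1.28  0.74  1.42  0.31  1.66  0.7 ]
0 -0.08 0.1 0.5 6 best margin 0.51 [-1.03  0.96  0.15  1.8   0.99  1.49 -0.31]
0 -0.08 0.1 0.65 12 best margin 0.57 [-0.82  0.8  -0.13  1.95  1.2   1.43 -0.52]
```

```bash
export OMP_NUM_THREADS=1 OPENBLAS_NUM_THREADS=1
sed -i 's/^def rv.*/def rv(A,B): return (A-B).ravel()*.7/; s/for flip in (0,)/for flip in (0,1)/' ik.py
timeout 400 python3 -u ik.py
```

```text
0 -0.038 0.045 0.36 8 best margin 0.12 [-0.96  0.59  0.67  2.09 -0.86  0.31 -1.12]
0 -0.038 0.045 0.5 4 best margin 0.03 [-0.33  0.48 -0.14  2.2   1.67  0.22  2.75]
    [-0.33  0.48 -0.14  2.2   1.67  0.22  2.75]
    [-0.34  0.48 -0.13  2.2   1.68  0.22  2.75]
    [-0.34  0.48 -0.13  2.2   1.68  0.22  2.75]
    [-0.34  0.48 -0.13  2.2   1.68  0.22  2.75]
0 -0.038 0.045 0.65 8 best margin 0.27 [ 0.24  0.67 -0.82  2.28  2.08  0.69  2.55]
0 -0.08 0.05 0.36 5 best margin 0.06 [-0.35  0.43 -0.12  2.19  0.78  0.25 -2.66]
0 -0.08 0.05 0.5 4 best margin 0.08 [-0.01  0.48 -0.53  2.28  1.72  0.4   2.74]
0 -0.08 0.05 0.65 7 best margin 0.21 [ 0.34  0.7  -0.98  2.36  2.07  0.81  2.55]
0 -0.08 0.1 0.36 9 best margin 0.18 [-0.24  0.34 -0.25  2.17  0.61  0.37 -2.48]
0 -0.08 0.1 0.5 1 best margin 0.03 [-1.26  0.47  0.94  2.26 -1.1   0.22 -0.9 ]
0 -0.08 0.1 0.65 7 best margin 0.21 [-0.12  0.35 -0.43  2.36  1.98  0.41  2.43]
1 -0.038 0.045 0.36 10 best margin 0.36 [ 0.3   0.68 -0.91  2.09  1.34  0.64  0.13]
1 -0.038 0.045 0.5 9 best margin 0.38 [ 0.23  0.63 -0.81  2.19  1.69  0.57 -0.24]
    [ 0.23  0.63 -0.81  2.19  1.69  0.57 -0.24]
    [ 0.36  0.73 -0.99  2.19  1.71  0.7  -0.2 ]
    [ 0.06  0.56 -0.6   2.19  1.67  0.44 -0.28]
    [ 0.42  0.79 -1.07  2.19  1.73  0.78 -0.18]
    [-0.04  0.53 -0.49  2.2   1.66  0.38 -0.3 ]
1 -0.038 0.045 0.65 11 best margin 0.3 [ 0.27  0.7  -0.87  2.27  2.06  0.72 -0.57]
1 -0.08 0.05 0.36 9 best margin 0.33 [ 0.21  0.56 -0.79  2.19  1.28  0.52  0.09]
1 -0.08 0.05 0.5 8 best margin 0.29 [ 0.15  0.54 -0.73  2.28  1.72  0.51 -0.35]
1 -0.08 0.05 0.65 5 best margin 0.21 [ 0.31  0.68 -0.95  2.36  2.07  0.78 -0.61]
1 -0.08 0.1 0.36 7 best margin 0.31 [ 0.35  0.5  -0.96  2.16  1.11  0.61  0.26]
1 -0.08 0.1 0.5 8 best margin 0.21 [ 0.07  0.37 -0.63  2.26  1.38  0.4  -0.07]
1 -0.08 0.1 0.65 10 best margin 0.22 [ 0.13  0.41 -0.72  2.35  1.92  0.52 -0.6 ]
```

The fitted model shows that this hand orientation runs into wrist limits at the final pose, while a half turn of the tool is comfortable there. So I'll set the plate down on the rest short of the stop, let go, and regrasp with the tool half turned.

Emit:
servo_tool --increments '[[30,[0,0,0],[0,-0.1,0]],[30,[3,0,10],[0,0,0]],[30,[3,0,10],[0,0,0]],[30,[0,0,0],[0,0,0]]]'

```text
time_s: 10.78
tool_pos: [0.5297, 0.1778, 0.065]
orientation: [-0.003, 0.979, 0.048, 0.199]
wrist_force: [0.5, -0.6, -2.6]
grip_width: 0.0534
```

```bash
export OMP_NUM_THREADS=1; python3 plate.py; python3 -c "
from h import *
p,r,s=tool(); print(p,np.round(r.as_matrix(),3),s['wrist_force'])"
```

```text
tcp carr [-0.0678 -0.0018  0.065 ] q [-0.41  0.41 -0.06  2.19  0.8   0.25 -2.69]
scene 387 plane [-0.1118  0.0042  0.0135] rms 0.0015077289695077112 x [-0.0102  0.0827] y [-0.0325  0.0257] rect ((48.83809280395508, -3.1425743103027344), (121.0749740600586, 62.2033576965332), 0.8011589050292969) yellow 37 [ 0.0292 -0.0014  0.0107] [-0.0386 -0.0032  0.0757]
top 355 plane [-0.0871 -0.0265  0.0146] rms 0.0023250132988273785 x [-0.0059  0.0566] y [-0.0263  0.0273] rect ((24.191070556640625, -1.203561782836914), (58.33402633666992, 66.91064453125), 89.9696273803711) yellow 81 [ 0.0294 -0.0004  0.0124] [-0.0384 -0.0022  0.0773]
[0.52939317 0.17829507 0.06555569] [[ 0.916  0.096  0.389]
 [ 0.093 -0.995  0.026]
 [ 0.39   0.013 -0.921]] [-0.78011353  0.6406705  -3.25755718]
```

Emit:
servo_tool --increments '[[30,[-2,-1,5],[0,0,0]],[30,[-2,-1,5],[0,0,0]],[30,[-0.8,0,1.8],[0,0,0]],[30,[0,0,0],[0,0,0]]]'

```text
time_s: 11.38
tool_pos: [0.5297, 0.1798, 0.0529]
orientation: [-0.003, 0.979, 0.048, 0.199]
wrist_force: [-0.4, -0.9, -2.7]
grip_width: 0.0532
```

Emit:
servo_tool --increments '[[30,[-0.8,0,1.8],[0,0,0]],[30,[-0.8,0,1.8],[0,0,0]]]'

```text
time_s: 11.62
tool_pos: [0.5299, 0.1797, 0.0492]
orientation: [-0.004, 0.979, 0.047, 0.199]
wrist_force: [-2.5, -1.0, 1.2]
grip_width: 0.0535
```

Emit:
servo_tool --increments '[[30,[-0.8,0,1.8],[0,0,0]],[30,[-0.8,0,1.8],[0,0,0]]]'

```text
time_s: 11.88
tool_pos: [0.5298, 0.1799, 0.0454]
orientation: [-0.004, 0.979, 0.048, 0.199]
wrist_force: [-5.5, -1.6, 6.4]
grip_width: 0.0537
```

Emit:
servo_tool --increments '[[30,[-0.8,0,1.8],[0,0,0]],[30,[0,0,0],[0,0,0]]]'

```text
time_s: 12.12
tool_pos: [0.5297, 0.1798, 0.0433]
orientation: [-0.004, 0.979, 0.048, 0.199]
wrist_force: [-5.4, -1.5, 4.9]
grip_width: 0.0531
```

```bash
export OMP_NUM_THREADS=1; python3 plate.py
```

```text
tcp carr [-0.0676  0.0001  0.0433] q [-0.47  0.45  0.    2.19  0.9   0.19 -2.8 ]
scene 417 plane [-0.0622  0.0094  0.0147] rms 0.002572420618428983 x [-0.0099  0.0976] y [-0.0321  0.0274] rect ((43.49405288696289, -6.2911529541015625), (65.21076965332031, 114.40958404541016), 82.27986907958984) yellow 36 [ 0.0294 -0.001   0.0138] [-0.0382 -0.0008  0.0571]
top 346 plane [-0.0122 -0.0125  0.0158] rms 0.002264769105606912 x [-0.0059  0.0589] y [-0.027   0.0267] rect ((25.714550018310547, -1.4833660125732422), (67.20671081542969, 57.892333984375), 0.29248249530792236) yellow 83 [0.0297 0.0003 0.0151] [-0.0379  0.0004  0.0584]
```

The plate now lies nearly flat on the rest, centred at about x = −38 mm and 28 mm short of home. Simplest is to let go, back off, shut the fingers and push it home from behind, well within joint limits.

Emit:
servo_tool --increments '[[85,[0,0,0],[0,0,0]],[85,[0,0,0],[0,0,0]],[85,[0,0,0],[0,0,0]],[85,[0,0,-30],[0,0,0]],[85,[0,0,-50],[0,0,0]]]'

```text
time_s: 12.85
tool_pos: [0.4976, 0.1774, 0.1166]
orientation: [-0.003, 0.979, 0.048, 0.198]
wrist_force: [1.1, 0.5, 1.3]
grip_width: 0.0852
```

Emit:
servo_tool --increments '[[0,[-15,0,-10],[0,-0.15,0]],[0,[0,0,0],[0,0,0]],[0,[0,0,0],[0,0,0]],[0,[0,0,0],[0,0,0]]]'

```text
time_s: 13.35
tool_pos: [0.4814, 0.1756, 0.119]
orientation: [0.001, 0.991, 0.048, 0.128]
wrist_force: [0.6, -0.3, -1.1]
grip_width: 0.0117
```

```bash
export OMP_NUM_THREADS=1; cat > rest.py <<'E'
from h import *
np.set_printoptions(precision=4,suppress=True)
O=np.array([.597,.1863,0]); Rc=R.from_euler('z',.098).as_matrix()
p,Rt,s=tool(); print('tcp carr',(p-O)@Rc,'tool z',Rc.T@Rt.as_matrix()[:,2],'tool x',Rc.T@Rt.as_matrix()[:,0],'q',np.round(s['joint_positions'],2),'F',s['wrist_force'],s['time_s'])
for n in ['top','scene']:
    I,D=env.snapshot(n); L=(cloud(n,D)-O)@Rc; I=I.astype(int); r,g,b=I[...,0],I[...,1],I[...,2]
    box=(L[...,0]>-.11)&(L[...,0]<.05)&(abs(L[...,1])<.045)&(L[...,2]>.047)&(L[...,2]<.075)
    ye=box&(r>b+70)&(g>b+70); w=box&(abs(r-b)<40)&(r>110)&(L[...,2]>.051)
    for k,m in [('yel',ye),('white|yel',w|ye)]:
        P=L[m]
        if len(P)<8: print(n,k,len(P)); continue
        rr=cv2.minAreaRect((P[:,:2]*1000).astype(np.float32)); print(n,k,len(P),P.mean(0),'x',np.percentile(P[:,0],[1,99]),'y',np.percentile(P[:,1],[1,99]),'rect',np.round(np.r_[rr[0],rr[1],rr[2]],1))
        A=np.c_[P[:,:2],np.ones(len(P))]; print('   plane',np.linalg.lstsq(A,P[:,2],rcond=None)[0])
E
python3 rest.py; python3 look.py scene 260 420 70 200 v8
```

```text
tcp carr [-0.1161  0.0006  0.119 ] tool z [ 0.2542 -0.0151 -0.967 ] tool x [0.9671 0.0001 0.2542] q [-0.15  0.29 -0.37  2.16  0.44  0.52 -2.32] F [ 0.5528 -0.3188 -1.0926] 13.35
top yel 81 [-0.0382  0.0006  0.0584] x [-0.0447 -0.0317] y [-0.0271  0.0272] rect [-38.2   0.3  55.3  13.1  89.8]
   plane [-0.0556 -0.0035  0.0563]
top white|yel 470 [-0.0485 -0.0002  0.058 ] x [-0.0871 -0.0093] y [-0.0269  0.0269] rect [-48.    0.3  55.3  79.9  89.9]
   plane [ 0.0009 -0.0158  0.0581]
scene yel 39 [-0.0386 -0.0028  0.0561] x [-0.0444 -0.0325] y [-0.0267  0.0236] rect [-39.1  -1.8  11.3  50.8   3.3]
   plane [ 0.0797 -0.0045  0.0592]
scene white|yel 408 [-0.0347 -0.0054  0.056 ] x [-0.0863  0.0396] y [-0.032   0.0236] rect [-19.5  -3.9  59.7 139.1  88.1]
   plane [0.011  0.0073 0.0564]
[0.4814 0.1759 0.1195] [[0.963, 0.095, 0.254], [0.095, -0.995, 0.011], [0.254, 0.014, -0.967]] [-0.75  0.66  0.81] 13.5 0.0004362133079768786 [-0.15  0.29 -0.37  2.16  0.43  0.52 -2.32] tcp px (np.float64(310.699669863884), np.float64(148.41809262022642))
```

View pics/v8.png

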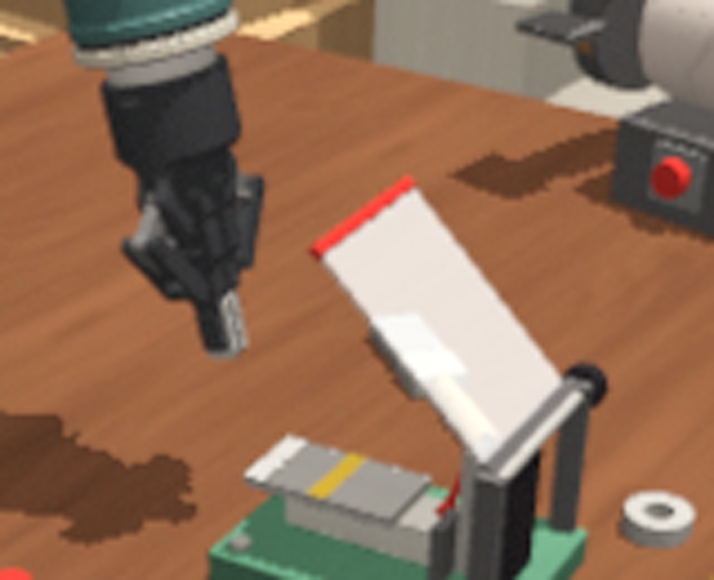

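The picture shows the plate lying flat and square on the rest (stripe at (335, 477)), with the shield still up and the fingers shut behind it. Next I lower behind its tail and push.

Emit:
servo_tool --increments '[[0,[-9,0,33],[0,0,0]],[0,[-8,0,32],[0,0,0]],[0,[0,0,0],[0,0,0]],[0,[10,0,2.6],[0,0,0]],[0,[5,0,1.3],[0,0,0]]]'

```text
time_s: 14.12
tool_pos: [0.499, 0.1765, 0.0543]
orientation: [0.0, 0.991, 0.047, 0.129]
wrist_force: [-0.0, 0.1, -0.4]
grip_width: -0.0
```

Emit:
servo_tool --increments '[[0,[5,0,1.3],[0,0,0]],[0,[5,0,1.3],[0,0,0]],[0,[5,0,1.3],[0,0,0]],[0,[5,0,1.3],[0,0,0]],[0,[0,0,0],[0,0,0]]]'

```text
time_s: 14.75
tool_pos: [0.5182, 0.1781, 0.0536]
orientation: [0.001, 0.991, 0.047, 0.128]
wrist_force: [-7.0, -1.9, 11.0]
grip_width: 0.0004
```

```bash
export OMP_NUM_THREADS=1; python3 rest.py
```

```text
tcp carr [-0.0792 -0.0004  0.0536] tool z [ 0.2541 -0.014  -0.9671] tool x [ 0.9672 -0.0008  0.2541] q [-0.2   0.45 -0.28  2.11  0.58  0.41 -2.43] F [-7.0132 -1.8522 11.025 ] 14.75
top yel 78 [-0.0204  0.0008  0.0584] x [-0.0269 -0.0145] y [-0.0262  0.0281] rect [-20.3   1.1  54.9  13.2  89.6]
   plane [-0.0045 -0.0332  0.0583]
top white|yel 343 [-0.0374 -0.0009  0.0582] x [-0.0688 -0.0087] y [-0.0268  0.0272] rect [-38.8   0.4  62.8  54.8   2. ]
   plane [-0.0019 -0.0129  0.0582]
scene yel 35 [-0.021  -0.0012  0.0565] x [-0.0259 -0.0154] y [-0.0266  0.0245] rect [-20.7  -0.9  10.3  52.    1.8]
   plane [0.281  0.0067 0.0624]
scene white|yel 441 [-0.0209 -0.0058  0.0564] x [-0.0756  0.0306] y [-0.031   0.0249] rect [-21.2  -2.8  58.5 125.4  88.4]
   plane [-0.0246  0.0228  0.0561]
```

Emit:
servo_tool --increments '[[0,[-5,0,-1.3],[0,0,0]],[0,[-1,0,4],[0,0,0]],[0,[0,0,0],[0,0,0]],[0,[5,0,1.3],[0,0,0]],[0,[4,0,1],[0,0,0]]]'

```text
time_s: 15.48
tool_pos: [0.5223, 0.1784, 0.0487]
orientation: [0.001, 0.991, 0.047, 0.128]
wrist_force: [-2.1, -0.2, -0.8]
grip_width: 0.0
```

Emit:
servo_tool --increments '[[0,[3,0,0.8],[0,0,0]],[0,[2,0,0.5],[0,0,0]],[0,[0,0,0],[0,0,0]]]'

```text
time_s: 15.85
tool_pos: [0.5273, 0.1789, 0.0488]
orientation: [0.001, 0.991, 0.047, 0.128]
wrist_force: [-1.7, 0.2, -0.8]
grip_width: 0.0001
```

```bash
export OMP_NUM_THREADS=1; python3 rest.py
```

```text
tcp carr [-0.0701 -0.0005  0.0488] tool z [ 0.2536 -0.0139 -0.9672] tool x [ 0.9673 -0.0008  0.2537] q [-0.2   0.47 -0.28  2.09  0.58  0.41 -2.43] F [-1.6854  0.1956 -0.75  ] 15.85
top yel 55 [-0.0124  0.001   0.0578] x [-0.0167 -0.0079] y [-0.027   0.0277] rect [-11.9   0.5   8.7  55.1   1.4]
   plane [-0.0701 -0.0244  0.057 ]
top white|yel 278 [-0.0318 -0.0016  0.0577] x [-0.0583 -0.0085] y [-0.0269  0.0268] rect [-34.2   0.4  52.6  55.1   0.1]
   plane [-0.0072  0.0094  0.0575]
scene yel 45 [-0.0108 -0.0003  0.0563] x [-0.0166 -0.0055] y [-0.0268  0.0254] rect [-11.1  -0.3  11.3  53.    0.5]
   plane [ 0.0635 -0.0247  0.0569]
scene white|yel 425 [-0.0125 -0.0056  0.0561] x [-0.0662  0.038 ] y [-0.0317  0.0258] rect [-15.5  -2.5 112.3  61.    1. ]
   plane [-0.0109  0.0187  0.0561]
```

Emit:
servo_tool --increments '[[0,[2,0,0.4],[0,0,0]],[0,[0,0,0],[0,0,0]]]'

```text
time_s: 16.2
tool_pos: [0.5277, 0.179, 0.0486]
orientation: [0.001, 0.991, 0.048, 0.127]
wrist_force: [-16.4, -1.0, 10.0]
grip_width: 0.0001
```

Emit:
servo_tool --increments '[[0,[1,0,0.2],[0,0,0]],[0,[0,0,0],[0,0,0]]]'

```text
time_s: 16.45
tool_pos: [0.5278, 0.179, 0.0485]
orientation: [0.001, 0.991, 0.048, 0.126]
wrist_force: [-25.5, -2.4, 17.0]
grip_width: -0.0002
```

The force rises to 25 N with no further motion, so the plate is against the stop. Back off and check.

Emit:
servo_tool --increments '[[0,[-3,0,-0.8],[0,0,0]],[0,[-20,0,-5],[0,0,0]],[0,[0,0,-40],[0,0,0]],[0,[0,0,-60],[0,0,0]],[0,[0,0,0],[0,0,0]]]'

```text
time_s: 17.08
tool_pos: [0.4827, 0.1767, 0.1497]
orientation: [-0.0, 0.99, 0.047, 0.131]
wrist_force: [0.9, 0.2, -1.0]
grip_width: 0.0001
```

```bash
export OMP_NUM_THREADS=1; python3 rest.py; python3 look.py scene 310 420 100 200 v9
```

```text
tcp carr [-0.1147  0.0016  0.1497] tool z [ 0.2604 -0.0127 -0.9654] tool x [ 0.9655 -0.0008  0.2604] q [-0.09  0.24 -0.43  2.13  0.39  0.59 -2.28] F [ 0.9083  0.2401 -0.9932] 17.075
top yel 54 [-0.0125  0.0014  0.0586] x [-0.0167 -0.0082] y [-0.0267  0.0275] rect [-12.7   0.5  54.7   8.9  89.7]
   plane [ 0.0136 -0.0298  0.0588]
top white|yel 318 [-0.035   0.0003  0.058 ] x [-0.0618 -0.009 ] y [-0.0265  0.0272] rect [-36.5   0.1  57.2  54.8   0.9]
   plane [ 0.0171 -0.0064  0.0586]
scene yel 44 [-0.0109  0.0001  0.0563] x [-0.016 -0.005] y [-0.0258  0.0258] rect [-10.6   0.3  11.3  53.5   1.2]
   plane [ 0.0128 -0.0028  0.0564]
scene white|yel 411 [-0.0103 -0.0055  0.056 ] x [-0.0593  0.0407] y [-0.0317  0.0253] rect [ -6.6  -3.4  62.3 113.1  85.2]
   plane [0.0115 0.0151 0.0562]
[0.4814 0.1756 0.1453] [[0.963, 0.093, 0.254], [0.094, -0.996, 0.011], [0.254, 0.013, -0.967]] [ 0.01 -0.18 -0.52] 17.225 0.00017460286328491455 [-0.09  0.24 -0.43  2.14  0.39  0.58 -2.28] tcp px (np.float64(310.5883474519272), np.float64(139.8107207855559))
```

View pics/v9.png

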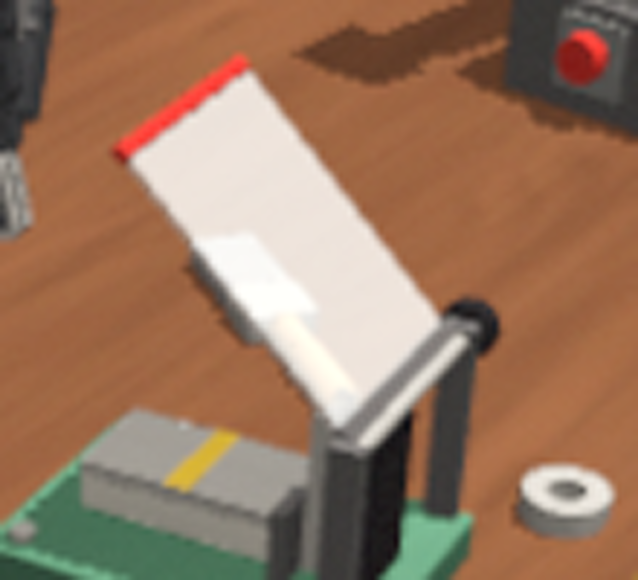

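The plate sits flat against the stop (stripe at (200, 460)), and both cameras put its centre near x = −11 to −12 mm and y about 1 mm. Next I bring the shut fingers above the shield's front.

Emit:
servo_tool --increments '[[0,[0,0,-30],[0,-0.13,0]],[0,[0,0,-30],[0,-0.13,0]],[0,[0,0,-50],[0,0,0]],[0,[0,0,-15],[0,0,0]],[0,[0,0,0],[0,0,0]]]'

```text
time_s: 17.85
tool_pos: [0.4701, 0.1764, 0.2687]
orientation: [0.007, 0.999, 0.047, -0.001]
wrist_force: [-0.5, 0.6, -1.3]
grip_width: -0.0004
```

```bash
export OMP_NUM_THREADS=1; python3 rest.py|head -1
```

```text
tcp carr [-0.1272  0.0026  0.2687] tool z [-0.0036 -0.0135 -0.9999] tool x [ 1.     -0.0045 -0.0035] q [ 0.02  0.19 -0.51  1.85  0.12  1.13 -2.01] F [-0.5089  0.6328 -1.3183] 17.85
```

Emit:
servo_tool --increments '[[0,[45,0,0],[0,0,0]],[0,[45,0,0],[0,0,0]],[0,[29,0,0],[0,0,0]],[0,[0,0,25],[0,0,0]],[0,[0,0,10],[0,0,0]]]'

```text
time_s: 18.58
tool_pos: [0.5873, 0.1868, 0.2308]
orientation: [0.007, 0.999, 0.047, -0.003]
wrist_force: [-0.4, -0.2, -0.8]
grip_width: 0.0001
```

Emit:
servo_tool --increments '[[0,[0,0,8],[0,0,0]],[0,[0,0,8],[0,0,0]],[0,[0,0,8],[0,0,0]]]'

```text
time_s: 18.95
tool_pos: [0.5885, 0.1869, 0.21]
orientation: [0.007, 0.999, 0.047, -0.001]
wrist_force: [0.7, -1.0, 1.5]
grip_width: 0.0002
```

```bash
export OMP_NUM_THREADS=1; python3 rest.py|head -1
```

```text
tcp carr [-0.0084  0.0014  0.21  ] tool z [-0.0026 -0.0132 -0.9999] tool x [ 1.     -0.0043 -0.0025] q [-0.02  0.46 -0.46  1.64  0.24  1.1  -2.03] F [ 0.6608 -0.9611  1.5435] 18.95
```

Emit:
servo_tool --increments '[[0,[-3,0,12],[0,0,0]],[0,[-3,0,12],[0,0,0]],[0,[-3,0,12],[0,0,0]],[0,[-3,0,12],[0,0,0]],[0,[-3,0,12],[0,0,0]]]'

```text
time_s: 19.68
tool_pos: [0.5729, 0.1846, 0.149]
orientation: [0.007, 0.999, 0.047, -0.002]
wrist_force: [-0.2, -0.2, 0.8]
grip_width: 0.0001
```

Emit:
servo_tool --increments '[[0,[-3,0,12],[0,0,0]],[0,[-3,0,12],[0,0,0]],[0,[-3,0,8],[0,0,0]],[0,[-3,0,5],[0,0,0]]]'

```text
time_s: 20.18
tool_pos: [0.561, 0.1829, 0.1125]
orientation: [0.007, 0.999, 0.047, -0.002]
wrist_force: [0.2, 0.6, 1.1]
grip_width: 0.0
```

Emit:
servo_tool --increments '[[0,[0,0,4],[0,0,0]],[0,[0,0,4],[0,0,0]],[0,[0,0,2],[0,0,0]],[0,[0,0,0],[0,0,0]]]'

```text
time_s: 20.68
tool_pos: [0.5612, 0.1828, 0.1029]
orientation: [0.007, 0.999, 0.047, -0.002]
wrist_force: [0.0, 0.0, 0.1]
grip_width: -0.0002
```

Emit:
servo_tool --increments '[[0,[0,0,2],[0,0,0]],[0,[0,0,0],[0,0,0]]]'

```text
time_s: 20.92
tool_pos: [0.5612, 0.1828, 0.1009]
orientation: [0.007, 0.999, 0.047, -0.001]
wrist_force: [0.5, 0.7, 0.3]
grip_width: -0.0
```

```bash
export OMP_NUM_THREADS=1; cat > sh.py <<'E'
from h import *
np.set_printoptions(precision=4,suppress=True)
O=np.array([.597,.1863,0]); Rc=R.from_euler('z',.098).as_matrix()
p,_,s=tool(); print('tcp',(p-O)@Rc,s['wrist_force'])
for n in ['scene','top']:
    I,D=env.snapshot(n); L=(cloud(n,D)-O)@Rc; I=I.astype(int); r,g,b=I[...,0],I[...,1],I[...,2]
    m=(abs(L[...,1])<.06)&(L[...,0]>-.12)&(L[...,0]<.02)&(L[...,2]>.07)&(L[...,2]<.25)&(r>120)&(g<80)&(b<80)
    e=L[m]; 
    if len(e): c=np.median(e,0); print(n,len(e),'edge',c,'joint',np.arctan2(c[2]-.118,.085-c[0])+.175)
E
python3 sh.py
```

```text
tcp [-0.036  -0.      0.1009] [0.5042 0.6963 0.2528]
scene 38 edge [-0.0699 -0.0181  0.0934] joint 0.017389837153041265
```

Emit:
servo_tool --increments '[[0,[0,0,2],[0,0,0]],[0,[0,0,2],[0,0,0]],[0,[0,0,0],[0,0,0]]]'

```text
time_s: 21.4
tool_pos: [0.5616, 0.183, 0.0991]
orientation: [0.007, 0.999, 0.047, -0.001]
wrist_force: [-12.8, -6.0, 36.1]
grip_width: -0.0002
```

The hard stop has been reached, so I lift off and check.

Emit:
servo_tool --increments '[[0,[0,0,-6],[0,0,0]],[0,[0,0,-40],[0,0,0]],[0,[0,0,-60],[0,0,0]],[0,[-50,0,-20],[0,0,0]],[0,[-50,0,0],[0,0,0]]]'

```text
time_s: 22.02
tool_pos: [0.4612, 0.1754, 0.2246]
orientation: [0.006, 0.999, 0.047, -0.0]
wrist_force: [0.0, 0.7, -0.2]
grip_width: -0.0
```

Emit:
servo_tool --increments '[[0,[-30,50,0],[0,0,0]],[0,[0,60,0],[0,0,0]],[0,[0,60,0],[0,0,0]],[0,[0,0,0],[0,0,0]]]'

```text
time_s: 22.52
tool_pos: [0.4479, -0.0009, 0.2257]
orientation: [0.007, 0.999, 0.044, -0.001]
wrist_force: [-0.5, 0.6, -0.3]
grip_width: 0.0001
```

```bash
export OMP_NUM_THREADS=1; python3 sh.py; python3 rest.py; python3 look.py scene 290 430 90 200 v10; python3 -c "
import cv2,numpy as np
from h import *
a=cv2.imread('pics/v10.png'); I,D=env.snapshot('top'); b=np.ascontiguousarray(I[140:260,200:320,::-1]); b=cv2.resize(b,(560,560),interpolation=2); a=cv2.resize(a,(700,550))
cv2.imwrite('pics/v11.png',b)"
```

```text
tcp [-0.1667 -0.1717  0.2257] [-0.5196  0.6409 -0.2778]
scene 26 edge [-0.07   -0.0274  0.0923] joint 0.010577145603626298
top 34 edge [-0.0724 -0.0014  0.0943] joint 0.025434149725839933
tcp carr [-0.1663 -0.1678  0.2257] tool z [-0.0036 -0.0132 -0.9999] tool x [ 1.     -0.0052 -0.0035] q [ 0.29  0.12 -0.4   2.03  0.07  1.01 -1.62] F [-0.589   1.4219 -0.1507] 22.625
top yel 0
top white|yel 0
scene yel 36 [-0.0108 -0.0054  0.0561] x [-0.0166 -0.0049] y [-0.0257  0.0164] rect [-11.   -5.1  43.3  11.9  88.9]
   plane [ 0.1248 -0.0074  0.0574]
scene white|yel 349 [-0.0064 -0.0095  0.0559] x [-0.0578  0.0396] y [-0.0325  0.0227] rect [ -5.1  -3.9  62.  107.9  88.5]
   plane [0.0096 0.0091 0.0561]
[0.4479 0.0042 0.2256] [[0.995, 0.095, -0.002], [0.095, -0.995, -0.013], [-0.004, 0.013, -1.0]] [-0.03  0.81 -0.2 ] 22.775 3.228322528015311e-05 [ 0.29  0.12 -0.4   2.03  0.07  1.01 -1.62] tcp px (np.float64(255.36717734341525), np.float64(130.88658913382852))
```

View pics/v10.png

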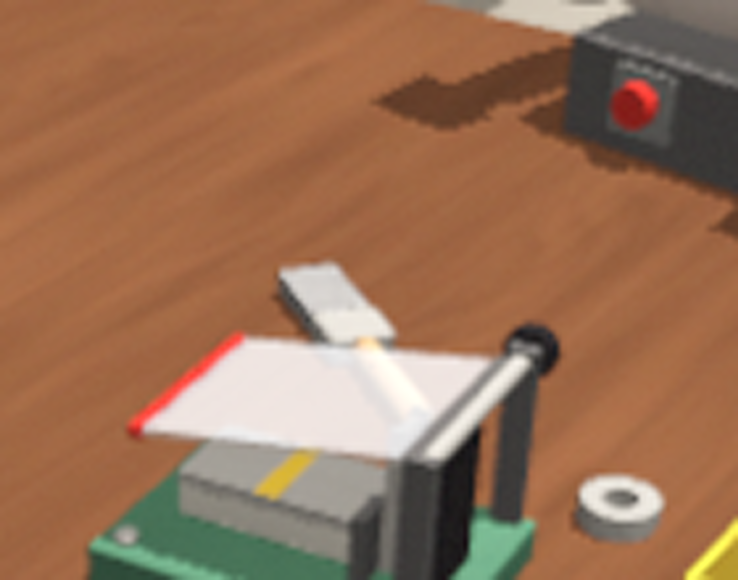

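View pics/v11.png

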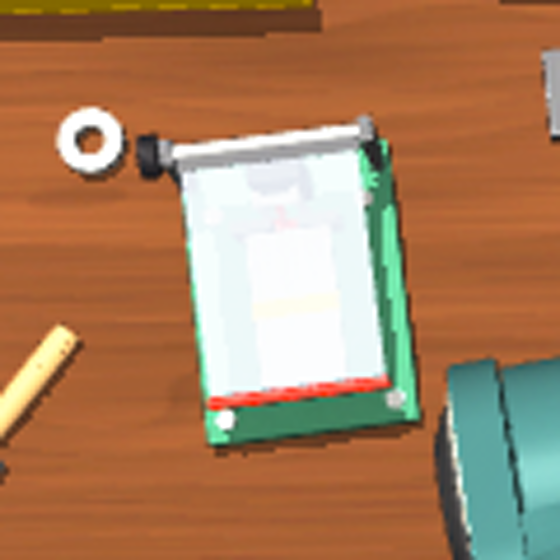

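The shield is down (red edge at (185, 385) in the scene view) over the square, centred plate with its end at the stop blocks. The brush and collar have not moved, and the arm is clear.

```bash
python3 -c "
from station import env
print(env.finish_job()); print(env.state()['time_s'])"
```

```text
the job is handed in; nothing more can be done
None
the job is handed in; nothing more can be done
```

The plate is home on the rest with the shield fully lowered, and I handed the job in at about 22.8 s of the 72 s allowed. `finish_job()` gave no verdict.

**What I did**
- I pressed the plate at the thumb notch until it tipped to about 0.50 rad, gripped the raised end and carried it level to the carriage.
- The wrist ran into its joint limits there, so I set the plate flat on the rest 28 mm short. I then shut the fingers and pushed it from behind until it stopped at 25 N.
- I lowered the shield until it hit its end at 36 N on the wrist, then backed the arm off.

**Last checks**
- **Plate:** the scene camera puts its centre at about x = −11 mm, against the nominal −10. The top camera read −12.5 before the shield came down. Its y was within about 1 mm with the shield still up. It looks flat and square, within about 0.03 rad.
- **Shield:** the joint reads about 0.01 (scene camera) and 0.025 rad (top camera), under the 0.08 limit.
- **Arm:** it is clear of everything, with the wrist force at noise level.

**Not fully confirmed**
- I never measured the lever's angle. That it is held in follows only from the plate being against the stop.
- With the shield down, the scene camera's y reading shifted to about −5 mm because the view was partly blocked, and the top camera's plate mask found nothing through the shield. I went by its picture there.
- I did not re-measure the bystanders at the end. The brush and collar look unmoved in the last top picture, and the magnet in earlier ones.

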